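# Index the vial carousel with its ratchet lever

### The arm

A 7-joint arm with a two-finger parallel gripper is mounted at the origin on a cart in front of the work surface, level with it; the furniture and walls round the work are solid. World frame = base frame: x ahead of the robot, y to its left, z up, the work surface at z = 0. Lengths are in m, angles in rad, forces in N, time in s.
With the tool pointing down it reaches from about 0.4 to 0.75 m from the base axis. Payload 19.5 kg.
Tool frame: the origin (TCP) lies midway between the tips of the shut fingers; the grasp point (between the pads) lies 19 mm behind it; z points along the fingers, y is the direction in which the jaws open and shut (so a half turn about z gives the same grasp; the last joint's range is limited). The gripper opens to 85 mm and grips with 20 to 120 N. Pads are 22 mm wide; open, the fingers measure 114 mm over their backs; the gripper's body (76 mm by 85 mm) begins 54 mm behind the grasp point. The pads swing forward as they close: fully open they stand 13 mm farther back than shut.
Start: joints at [1.223, 0.707, -0.028, 1.485, 0.022, 0.951, -0.075], TCP at [0.173, -0.548, 0.231] pointing down, gripper open.
Joint ranges: [-2.71, 2.71], [-0.32, 2.16], [-1.57, 1.52], [0, 2.45], [-1.46, 4.6], [0, 2.02], [-2.83, 2.83]. Speed limits (rad/s): [1.89, 1.89, 2.57, 2.57, 3.01, 3.01, 3.01].

### API

Orientations are given as [roll, pitch, yaw] about the fixed x, y, z axes, in that order (R = Rz(yaw) Ry(pitch) Rx(roll)).
In Python, from rig import bot gives the robot as it stands. The module is installed in compiled form; this text tells all that it offers.
- The arm moves only by the tool arm_command, never from a script. Its argument "deltas" is a list of rows, each a list of 6 numbers: the shift along the tool's x, y, z in cm, then the turn, a rotation vector about the tool's x, y, z in rad. A call has exactly 10 rows; each row shifts and turns the commanded pose from where the row before left it, along the tool's axes as they then stand; what a row does not reach is not made up. A row lasts 1/12 s, in which the tool goes at most 41.7 mm and 7.16 degrees, less where a joint would pass 70% of its speed; a pose out of reach is approached as far as the arm can. A call with a gripper value outside its range is refused whole. "grip" is the closure, from 0 (fully open) to 1 (shut), set as the call begins (left out, the last holds). The fingers move at their own pace and stop on an object; "force" is the grip in N (left out, the last holds). Time passes only in rows, so rows that do not move let the fingers close, or fill a call up. It gives the time, the measured TCP pose, the force and the opening at its end, in the units of the state.
- bot.read_state(): the state, without advancing time (a new reading comes with each control period).
- bot.read_camera(name): name is "side" or "top" or "wrist"; returns the picture (400x640x3 uint8, blue, green, red); there is no depth.
- bot.get_calibration(name): a dict with "mtx" (3x3 intrinsics, pixels), "rvec" (rotation vector, rad) and "tvec" (3), from world to camera coordinates, as OpenCV has them. Camera axes: x right, y down, z forward; pixel columns grow to the right and rows downward; lengths in m; the calibration is good to about 2 mm. The wrist camera is an equidistant fisheye: a pixel r from the principal point sees the ray r / f radians off the axis. A picture is of the moment at which its call begins: read the wrist's pose just before it. get_calibration takes no time and is no camera call; for the wrist camera it gives the pose at the moment of the call.
- bot.sign_off(): hands the job in, once; it reports no verdict.
The state is a dict: "t": time; "joint_positions": joint angles; "qd": joint speeds; "tau": joint torques, N m; "position": TCP position; "tcp_rot": TCP orientation; "wrist_force": force on the tool from outside, world axes, zero at the start; "moment": the same for the moment, N m; "width": finger opening in m.
Only numpy, scipy, OpenCV 4.12 (cv2) and the standard library are available. Lean on these libraries where they do the work, as an engineer would, in place of code of your own. Each camera call takes 0.05 s, during which the arm holds its last target.

### The job

Hold the red grip of the ratchet lever and pump it in full strokes between its two stops, each forward stroke moving the carousel on by one pocket, until the vial with the red cap stands at the yellow pointer. Then bring the lever back to its home stop and let go. Turn the carousel only by the lever: do not touch the carousel or the red-capped vial.

Things in the scene. Friction and masses are not known exactly. Their poses are not given: they have to be found in the camera images.
- indexer: Fixed foot of a hand-turned vial carousel: grey disc 160 mm across, yellow pointer on its rim. Origin: on the carousel's upright axis at bench level, z up; directions below are in this frame, anticlockwise from its +x. Pointer: direction 180 deg, 87 mm out, 60 mm tall. A vial at the pointer has its axis 56 mm from the carousel's axis at 180 deg, to 12 mm.
- lever (a joint): Lever angle about that axis, rad: 0 home stop, 0.925 far stop, growing anticlockwise from above. Flat arm, low down. Upright round red grip, 22 mm thick, 46 to 110 mm above the bench (hold its upper 40 mm), 130 mm from the axis, at direction -132 deg + lever angle. No spring: stays where left; 1 to 3 N moves it. Starts at 0.35 to 0.65, so bring it home first.
- carousel: White tray 150 mm across, rim 48 mm above the bench, ten pockets 36 deg apart. Origin: on the axis at bench level. A stroke from home (under 0.09 rad) to the far stop (over 0.84) turns it on one pocket, 36 deg anticlockwise, plus up to 7 deg play that does not add up; the stroke back leaves it there. A stroke begun beyond 0.35 rad turns it only 0 to 7 deg.
- vial_red: Amber vial with a red cap, 28 mm across, 53 mm tall, loose in a pocket, its top 85 mm above the bench. Origin: centre of its underside. Its axis is 56 mm from the carousel's axis. It starts two, three or four pockets before the pointer (about direction 105, 69 or 33 deg), so it needs that many strokes; two smaller blue-capped vials stand in the other two.
There are look-alikes about, which are no part of the job. There is more than one size of the vial_red; the job needs the largest.

How it is judged:
On the way, in this order (a step that is already met when the one before it is completed fails the run):
1. the lever is swung to its far stop (value of joint lever above 0.8 rad), for 0.05 s.
2. the lever is brought back to its home stop (value of joint lever below 0.15 rad), for 0.05 s.
3. the lever is swung to its far stop again (value of joint lever above 0.8 rad), for 0.05 s.
At the end, for the whole second after the job is handed in: The red-capped vial stands upright (within 10 deg) and still in its pocket at the yellow pointer: within 12 mm of it sideways (along the rim) and at least 44 mm from the axis on the pointer's side; the lever is back within 0.15 rad of its home stop (x of vial_red in the frame of indexer below -0.044 m and y of vial_red in the frame of indexer between -0.012 and 0.012 m and z of vial_red in the frame of indexer below 0.04 m and angle between vial_red's own z axis and vertical below 0.17 rad and linear speed of vial_red below 0.02 m/s and value of joint lever below 0.15 rad); the robot touches nothing.
It fails at once if the robot touches the carousel itself (contact force between any of the fingers, the arm and carousel above 1 N).
It fails at once if the robot touches the red-capped vial (contact force between any of the fingers, the arm and vial_red above 1 N).
It also fails if it takes over 51 s, if anything falls off the work surface, if the arm or the gripper's body presses on something with over 40 N, if the wrist force passes 120 N, or if a joint passes its speed limit or range.

## Working session

There is one attempt and no reset: what is moved stays moved. The work goes in short steps, Python scripts to look and compute and a tool call to move; the robot and the scene stay as the last step left them, time stands still between calls to the robot, and variables do not carry over. Pictures are saved under pics/ and viewed, and the job is handed in when it is done.

Besides the shell and the picture viewer there is one more tool, called after "Call:" as name(argument=value, ...), one argument or row to a line, values as JSON. arm_command: Moves the arm, as the interface text tells. Its arguments: {"type":"object","properties":{"deltas":{"type":"array"},"grip":{"type":"number"},"force":{"type":"number"}},"required":["deltas"]}

```bash
mkdir -p pics; ls; python3 - <<'E'
from rig import bot
import cv2
s=bot.read_state()
for k in s: print(k,s[k])
for n in("side","top","wrist"):
    c=bot.get_calibration(n); print(n,c)
    cv2.imwrite(f"pics/{n}0.png",bot.read_camera(n))
E
```

```text
pics
t 0.0
joint_positions [ 1.22329984  0.70707396 -0.02765277  1.48496447  0.02201121  0.95088086
 -0.07548486]
qd [ 0.00031768  0.00167388  0.00039649 -0.00027629  0.00047479 -0.00124111
 -0.00044581]
tau [ 4.81109455e-04 -8.83209443e+01  1.23484958e+00 -2.36166251e+01
  1.68855133e-02  6.62123290e-03  2.62077378e-05]
position [ 0.17304695 -0.5480896   0.23085194]
tcp_rot [-3.14056865e+00  1.69741472e-05  3.05844850e-01]
wrist_force [0.46901949 0.2966369  0.72046469]
moment [ 0.01520535 -0.04797905  0.02553979]
width 0.08537736244692652
side {'mtx': array([[511.79694777,   0.        , 320.24868198],
       [  0.        , 511.79694777, 191.20996288],
       [  0.        ,   0.        ,   1.        ]]), 'rvec': array([ 2.12580539, -0.60115984,  0.29728428]), 'tvec': array([-0.14186013,  0.43503638,  0.36118246])}
top {'mtx': array([[396.85794651,   0.        , 314.07820283],
       [  0.        , 396.85794651, 197.01355184],
       [  0.        ,   0.        ,   1.        ]]), 'rvec': array([ 2.16811322, -2.14818405,  0.12654266]), 'tvec': array([0.49298639, 0.47494372, 0.84254123])}
wrist {'mtx': array([[309.70691629,   0.        , 315.64484267],
       [  0.        , 309.70691629, 198.37099902],
       [  0.        ,   0.        ,   1.        ]]), 'rvec': array([-2.32093314,  1.70032958,  0.27095781]), 'tvec': array([-0.57402119, -0.04008525,  0.38151837])}
```

View pics/side0.png

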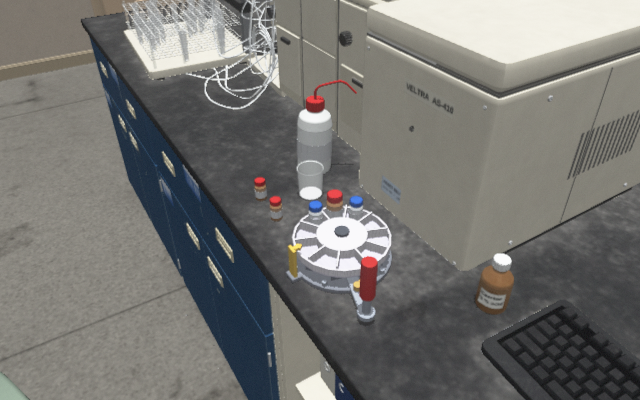

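View pics/top0.png

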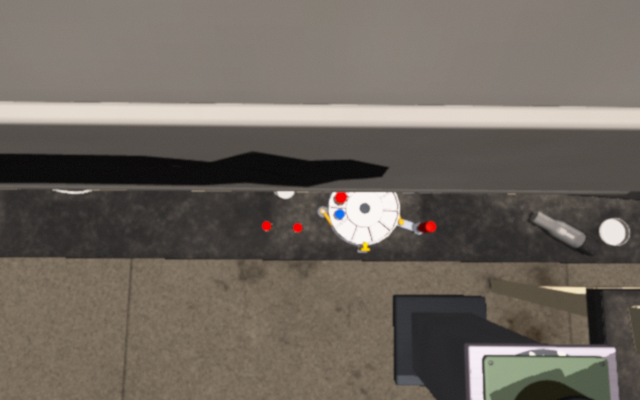

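View pics/wrist0.png

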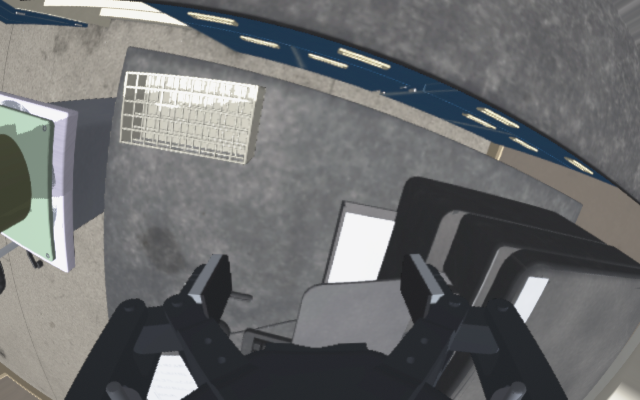

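```bash
cat > h.py <<'E'
import numpy as np, cv2
from rig import bot
def ray(n,uv,c=None):
    c=c or bot.get_calibration(n); R=cv2.Rodrigues(c['rvec'])[0]; t=c['tvec']
    d=np.linalg.inv(c['mtx'])@np.array([uv[0],uv[1],1.]); 
    if n=='wrist':
        r=np.hypot(d[0],d[1]); d=np.array([d[0]/r*np.sin(r),d[1]/r*np.sin(r),np.cos(r)])
    return -R.T@t, R.T@d
def onz(n,uv,z,c=None):
    o,d=ray(n,uv,c); return o+d*(z-o[2])/d[2]
def blobs(im,which,amin=15):
    h=cv2.cvtColor(im,cv2.COLOR_BGR2HSV)
    if which=='red': m=(((h[...,0]<6)|(h[...,0]>174))&(h[...,1]>170)&(h[...,2]>70))
    if which=='yel': m=((h[...,0]>16)&(h[...,0]<32)&(h[...,1]>150)&(h[...,2]>120))
    if which=='blue': m=((h[...,0]>100)&(h[...,0]<125)&(h[...,1]>150)&(h[...,2]>120))
    n,l,s,c=cv2.connectedComponentsWithStats(m.astype(np.uint8))
    return [(c[i].round(1),s[i]) for i in range(1,n) if s[i][4]>=amin]
E
python3 - <<'E'
from h import *
for n in('top','side'):
    im=cv2.imread(f'pics/{n}0.png')
    for w in('red','yel','blue'):
        for c,s in blobs(im,w): print(n,w,c,s,*[onz(n,c,z).round(3) for z in (.05,.085,.11)])
print('hub top',onz('top',(365,208),.055))
im=cv2.imread('pics/top0.png')[160:280,240:480]; cv2.imwrite('pics/topc.png',cv2.resize(im,None,fx=3.3,fy=3.3))
im=cv2.imread('pics/side0.png')[160:340,230:430]; cv2.imwrite('pics/sidec.png',cv2.resize(im,None,fx=3.3,fy=3.3))
E
```

```text
top red [340.4 196.9] [335 192  12  11 103] [0.469 0.441 0.05 ] [0.464 0.443 0.085] [0.461 0.445 0.11 ]
top red [266.2 225.4] [262 221  10  10  78] [0.406 0.598 0.05 ] [0.404 0.594 0.085] [0.403 0.591 0.11 ]
top red [427.8 226.6] [418 221  19  12 165] [0.407 0.255 0.05 ] [0.405 0.265 0.085] [0.404 0.272 0.11 ]
top red [297.2 227.1] [293 223  10   9  73] [0.403 0.533 0.05 ] [0.402 0.531 0.085] [0.401 0.53  0.11 ]
top yel [327.  217.7] [324 213   7  12  37] [0.424 0.469 0.05 ] [0.421 0.47  0.085] [0.42  0.471 0.11 ]
top yel [400.5 220.7] [399 217   4   8  24] [0.419 0.313 0.05 ] [0.417 0.321 0.085] [0.415 0.326 0.11 ]
top yel [365.  247.2] [360 243  10   9  54] [0.362 0.389 0.05 ] [0.362 0.393 0.085] [0.362 0.396 0.11 ]
top blue [339.2 213.8] [335 210   9   9  58] [0.432 0.443 0.05 ] [0.43  0.445 0.085] [0.428 0.447 0.11 ]
side red [335.4  82.2] [323  81  26   5  27] [0.741 0.873 0.05 ] [0.698 0.806 0.085] [0.667 0.758 0.11 ]
side red [314.7  99.5] [306  96  18   8 107] [0.649 0.817 0.05 ] [0.612 0.754 0.085] [0.585 0.708 0.11 ]
side red [259.1 181. ] [255 178  10   8  61] [0.397 0.586 0.05 ] [0.377 0.539 0.085] [0.363 0.505 0.11 ]
side red [334.3 193.7] [327 190  15   9  94] [0.489 0.483 0.05 ] [0.463 0.443 0.085] [0.444 0.414 0.11 ]
side red [274.9 200. ] [270 197  11   8  61] [0.395 0.521 0.05 ] [0.375 0.478 0.085] [0.361 0.447 0.11 ]
side red [369.  261.4] [362 257  15  10 104] [0.442 0.317 0.05 ] [0.419 0.288 0.085] [0.402 0.267 0.11 ]
side blue [355.9 200. ] [350 196  13   9  84] [0.51  0.449 0.05 ] [0.482 0.411 0.085] [0.463 0.384 0.11 ]
side blue [315.  204.8] [309 201  13   9  93] [0.445 0.474 0.05 ] [0.422 0.434 0.085] [0.405 0.406 0.11 ]
hub top [0.44474095 0.388943   0.055     ]
```

View pics/topc.png

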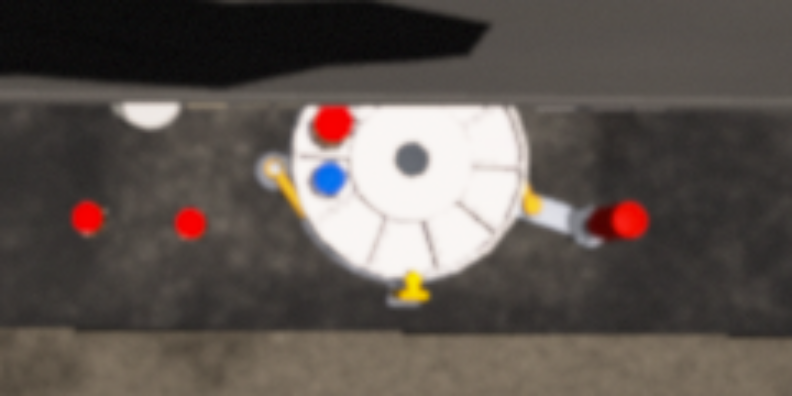

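View pics/sidec.png

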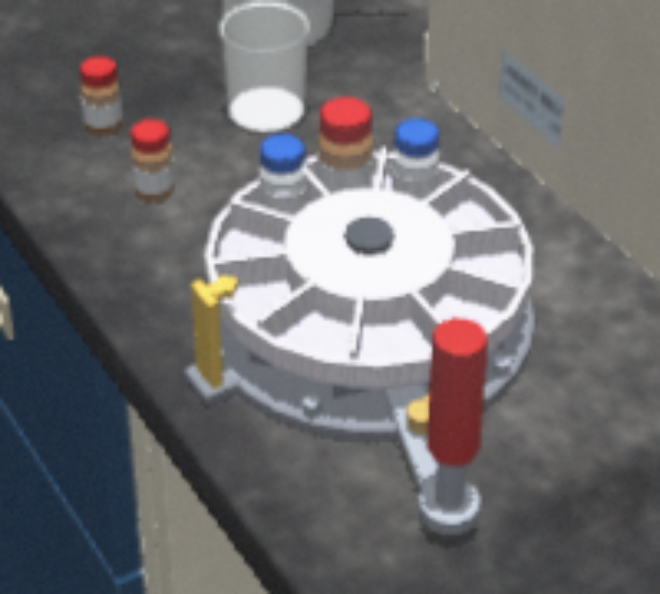

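```bash
python3 - <<'E'
from h import *
for n in('top','side','wrist'):
    print(n,ray(n,(320,200))[0].round(3),ray(n,(320,200))[1].round(3))
for p in [(365,182),(465,265),(490,305),(487,350),(600,290),(567,303),(270,285),(205,160),(130,65)]: print('side z0',p,onz('side',p,0).round(3))
for p in [(365,190),(500,190),(640,190),(100,190),(365,260),(640,285),(570,228),(614,232),(490,285),(590,292)]: print('top z0',p,onz('top',p,0).round(3),onz('top',p,.3).round(3))
c=bot.get_calibration('side'); 
# box upper edge height at corner above (465,265): front top line
for p in [(365,35),(370,10),(500,85)]:
    o,d=ray('side',p); print(p,o.round(3),d.round(3),[(o+d*(0.5-o[0])/d[0]).round(3),(o+d*(0.55-o[0])/d[0]).round(3)])
E
```

```text
top [0.366 0.494 0.894] [ 0.112 -0.012 -0.994]
side [ 0.105 -0.11   0.563] [ 0.413  0.688 -0.597]
wrist [ 0.249 -0.524  0.374] [-0.295 -0.106 -0.949]
side z0 (365, 182) [0.597 0.542 0.   ]
side z0 (465, 265) [0.597 0.273 0.   ]
side z0 (490, 305) [0.569 0.194 0.   ]
side z0 (487, 350) [0.508 0.141 0.   ]
side z0 (600, 290) [0.729 0.129 0.   ]
side z0 (567, 303) [0.666 0.138 0.   ]
side z0 (270, 285) [0.318 0.395 0.   ]
side z0 (205, 160) [0.364 0.783 0.   ]
side z0 (130, 65) [0.367 1.39  0.   ]
top z0 (365, 190) [0.491 0.382 0.   ] [0.449 0.42  0.3  ]
top z0 (500, 190) [0.494 0.075 0.   ] [0.451 0.216 0.3  ]
top z0 (640, 190) [ 0.497 -0.242  0.   ] [0.453 0.005 0.3  ]
top z0 (100, 190) [0.486 0.985 0.   ] [0.445 0.821 0.3  ]
top z0 (365, 260) [0.334 0.383 0.   ] [0.345 0.42  0.3  ]
top z0 (640, 285) [ 0.285 -0.224  0.   ] [0.312 0.017 0.3  ]
top z0 (570, 228) [ 0.409 -0.078  0.   ] [0.395 0.114 0.3  ]
top z0 (614, 232) [ 0.401 -0.176  0.   ] [0.389 0.049 0.3  ]
top z0 (490, 285) [0.282 0.107 0.   ] [0.31  0.237 0.3  ]
top z0 (590, 292) [ 0.269 -0.112  0.   ] [0.301 0.091 0.3  ]
(365, 35) [ 0.105 -0.11   0.563] [ 0.587  0.802 -0.336] [array([0.5  , 0.43 , 0.337]), array([0.55 , 0.498, 0.308])]
(370, 10) [ 0.105 -0.11   0.563] [ 0.611  0.821 -0.296] [array([0.5  , 0.421, 0.371]), array([0.55 , 0.489, 0.347])]
(500, 85) [ 0.105 -0.11   0.563] [ 0.782  0.616 -0.417] [array([0.5  , 0.201, 0.352]), array([0.55 , 0.241, 0.325])]
```

```bash
python3 - <<'E'
from h import *
for p in [(190,115),(120,60),(110,250),(580,210),(420,180),(500,10),(350,55),(60,100),(30,200),(340,200),(360,300)]: print('wrist z0',p,onz('wrist',p,0).round(3))
for p in [(540,350),(470,390),(615,345),(400,300),(395,380)]: print('top z0',p,onz('top',p,0).round(3),onz('top',p,.3).round(3))
for p in [(0,0),(200,0),(400,0),(639,0)]:
    o,d=ray('side',p); print(p,[(o+d*(x-o[0])/d[0]).round(3) for x in (.4,.45,.5)])
E
```

```text
wrist z0 (190, 115) [ 0.191 -0.375  0.   ]
wrist z0 (120, 60) [ 0.241 -0.247  0.   ]
wrist z0 (110, 250) [-0.052 -0.269 -0.   ]
wrist z0 (580, 210) [ 0.251 -1.003  0.   ]
wrist z0 (420, 180) [ 0.198 -0.681  0.   ]
wrist z0 (500, 10) [ 0.462 -0.716  0.   ]
wrist z0 (350, 55) [ 0.315 -0.545  0.   ]
wrist z0 (60, 100) [ 0.166 -0.137  0.   ]
wrist z0 (30, 200) [-0.027 -0.064  0.   ]
wrist z0 (340, 200) [ 0.14 -0.59  0.  ]
wrist z0 (360, 300) [ 0.001 -0.671  0.   ]
top z0 (540, 350) [0.144 0.005 0.   ] [0.219 0.169 0.3  ]
top z0 (470, 390) [0.06  0.159 0.   ] [0.163 0.272 0.3  ]
top z0 (615, 345) [ 0.157 -0.158  0.   ] [0.227 0.061 0.3  ]
top z0 (400, 300) [0.247 0.306 0.   ] [0.287 0.369 0.3  ]
top z0 (395, 380) [0.079 0.32  0.   ] [0.175 0.378 0.3  ]
(0, 0) [array([ 4.00000e-01, -5.44898e+02,  1.24447e+02]), array([ 4.50000e-01, -6.37082e+02,  1.45410e+02]), array([ 5.00000e-01, -7.29267e+02,  1.66372e+02])]
(200, 0) [array([0.4  , 0.78 , 0.317]), array([0.45 , 0.93 , 0.275]), array([0.5  , 1.081, 0.233])]
(400, 0) [array([0.4  , 0.244, 0.438]), array([0.45 , 0.304, 0.417]), array([0.5  , 0.364, 0.396])]
(639, 0) [array([0.4  , 0.044, 0.484]), array([0.45 , 0.07 , 0.471]), array([0.5  , 0.097, 0.457])]
```

Call:
arm_command(
  deltas=[
    [3.15, -2.44, 0, 0, 0, 0],
    [3.15, -2.44, 0, 0, 0, 0],
    [3.15, -2.44, 0, 0, 0, 0],
    [3.15, -2.44, 0, 0, 0, 0],
    [3.15, -2.44, 0, 0, 0, 0],
    [3.15, -2.44, 0, 0, 0, 0],
    [3.15, -2.44, 0, 0, 0, 0],
    [3.15, -2.44, 0, 0, 0, 0],
    [3.15, -2.44, 0, 0, 0, 0],
    [3.15, -2.44, 0, 0, 0, 0],
  ],
  grip=0,
)

```text
t: 0.98
position: [0.4007, -0.219, 0.2313]
tcp_rot: [-3.141, 0.0, 0.306]
wrist_force: [-0.1, -1.1, 0.1]
width: 0.0853
```

Call:
arm_command(
  deltas=[
    [2.13, -3.42, 0, 0, 0, 0],
    [2.13, -3.42, 0, 0, 0, 0],
    [2.13, -3.42, 0, 0, 0, 0],
    [2.13, -3.42, 0, 0, 0, 0],
    [2.13, -3.42, 0, 0, 0, 0],
    [0.6, -3.9, 0, 0, 0, 0],
    [0.6, -3.9, 0, 0, 0, 0],
    [0.6, -3.9, 0, 0, 0, 0],
    [0.6, -3.9, 0, 0, 0, 0],
    [0.6, -3.9, 0, 0, 0, 0],
  ],
)

```text
t: 1.82
position: [0.4193, 0.1712, 0.2313]
tcp_rot: [-3.142, 0.0, 0.306]
wrist_force: [1.5, -1.2, -0.7]
width: 0.0852
```

Now turn to yaw ≈1.25 in place.

Call:
arm_command(
  deltas=[
    [0, 0, 0, 0, 0, -0.1],
    [0, 0, 0, 0, 0, -0.1],
    [0, 0, 0, 0, 0, -0.1],
    [0, 0, 0, 0, 0, -0.1],
    [0, 0, 0, 0, 0, -0.1],
    [0, 0, 0, 0, 0, -0.1],
    [0, 0, 0, 0, 0, -0.1],
    [0, 0, 0, 0, 0, -0.1],
    [0, 0, 0, 0, 0, -0.1],
    [0, 0, 0, 0, 0, -0.04],
  ],
)

```text
t: 2.65
position: [0.42, 0.1692, 0.2312]
tcp_rot: [-3.141, 0.0, 1.252]
wrist_force: [-0.9, 0.1, 0.1]
width: 0.0853
```

```bash
python3 - <<'E'
from h import *
s=bot.read_state(); print(s['position'],s['tcp_rot'],s['joint_positions'].round(2))
c=bot.get_calibration('wrist'); im=bot.read_camera('wrist'); cv2.imwrite('pics/w1.png',im)
for w in('red','yel','blue'):
    for p,st in blobs(im,w): print(w,p,st,*[onz('wrist',p,z,c).round(3) for z in (.06,.085,.11)])
im=bot.read_camera('side'); cv2.imwrite('pics/s1.png',im)
im=bot.read_camera('top'); cv2.imwrite('pics/t1.png',im)
E
```

```text
[0.42002341 0.16919907 0.23124454] [-3.14133765e+00  1.15755457e-05  1.25171713e+00] [-0.35  0.53 -0.18  1.9   0.14  0.71 -0.92]
red [264.3  94. ] [249  81  31  24 314] [0.399 0.269 0.06 ] [0.402 0.267 0.085] [0.406 0.265 0.11 ]
yel [199.4   9.5] [189   0  22  23 294] [0.363 0.383 0.06 ] [0.369 0.372 0.085] [0.376 0.361 0.11 ]
```

View pics/w1.png

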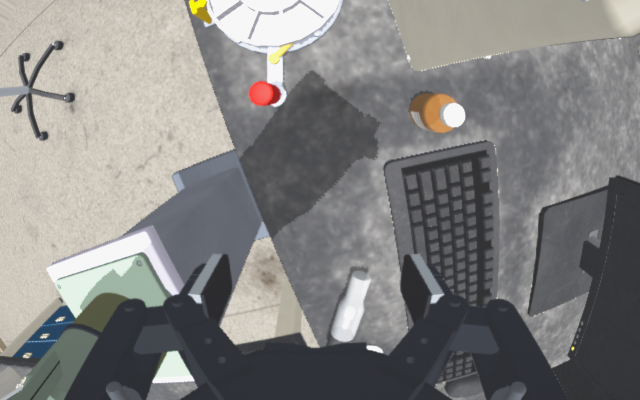

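View pics/s1.png

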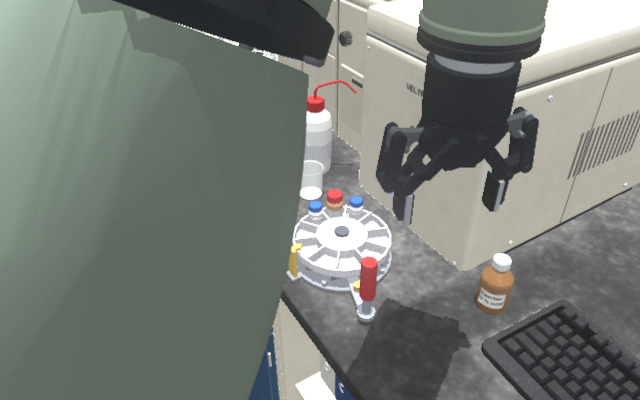

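View pics/t1.png

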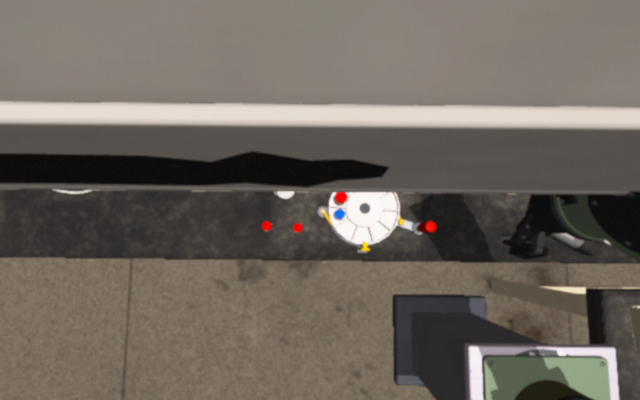

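```bash
python3 - <<'E'
from h import *
for n,p in(('side',(342,231)),('top',(365,208.3))):
    for z in (.048,.055,.06): print(n,z,onz(n,p,z).round(4))
# triangulate hub
o1,d1=ray('side',(342,231));o2,d2=ray('top',(365,208.3))
A=np.c_[d1,-d2];k=np.linalg.lstsq(A,o2-o1,rcond=None)[0];print('hub tri',o1+d1*k[0],o2+d2*k[1])
im=cv2.imread('pics/top0.png');g=im.min(2)
m=(g>170).astype(np.uint8);m[:, :320]=0;m[:,405:]=0;m[:192]=0;m[250:]=0
n,l,s,c=cv2.connectedComponentsWithStats(m);i=1+s[1:,4].argmax();cs=cv2.findContours((l==i).astype(np.uint8),0,1)[0][0][:,0]
P=np.array([onz('top',q,.048)[:2] for q in cs if q[1]>196])
from scipy.optimize import least_squares
r=least_squares(lambda v:np.hypot(*(P-v[:2]).T)-v[2],[.445,.389,.075],loss='soft_l1',f_scale=.001);print(r.x,len(P))
E
```

```text
side 0.048 [0.4474 0.3961 0.048 ]
side 0.055 [0.4427 0.3892 0.055 ]
side 0.06 [0.4394 0.3843 0.06  ]
top 0.048 [0.4448 0.3881 0.048 ]
top 0.055 [0.4441 0.3889 0.055 ]
top 0.06 [0.4436 0.3896 0.06  ]
hub tri [0.44291353 0.38954997 0.05467291] [0.44411438 0.38892955 0.05486249]
[0.4430778  0.39002464 0.07412002] 149
```

Call:
arm_command(
  deltas=[
    [1.75, -0.93, 0, 0, 0, 0],
    [1.75, -0.93, 0, 0, 0, 0],
    [1.75, -0.93, 0, 0, 0, 0],
    [1.75, -0.93, 0, 0, 0, 0],
    [1.75, -0.93, 0, 0, 0, 0],
    [0, 0, 3, 0, 0, 0],
    [0, 0, 3, 0, 0, 0],
    [0, 0, 3, 0, 0, 0],
    [0, 0, 0, 0, 0, 0],
    [0, 0, 0, 0, 0, 0],
  ],
)

```text
t: 3.63
position: [0.4035, 0.2669, 0.1412]
tcp_rot: [-3.14, 0.002, 1.245]
wrist_force: [0.1, 1.0, 0.8]
width: 0.0852
```

```bash
python3 - <<'E'
from h import *
s=bot.read_state(); print(s['position'],s['tcp_rot'],s['joint_positions'].round(2))
im=bot.read_camera('wrist'); cv2.imwrite('pics/w2.png',im)
im=bot.read_camera('side'); cv2.imwrite('pics/s2.png',im)
E
```

```text
[0.40354398 0.26694014 0.14123727] [-3.14049648e+00  1.76819897e-03  1.24476977e+00] [-0.58  0.72 -0.12  1.92  0.16  0.52 -1.14]
```

View pics/w2.png

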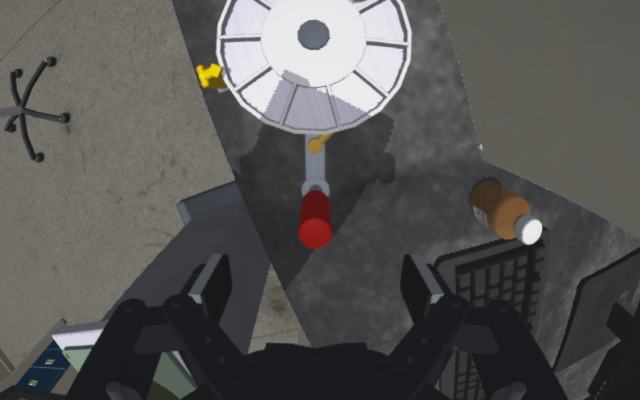

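View pics/s2.png

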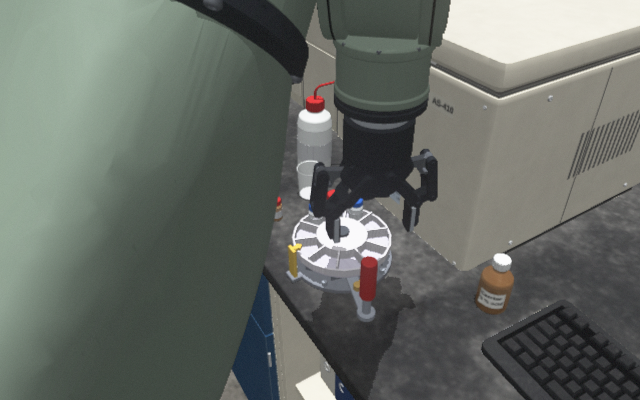

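```bash
python3 - <<'E'
from h import *
c=bot.get_calibration('wrist');print(onz('wrist',(315.5,236),.11,c), onz('wrist',(314,36),.055,c), onz('wrist',(207,77),.06,c))
E
```

```text
[0.40383039 0.26544981 0.11      ] [0.44492827 0.39034499 0.055     ] [0.36057435 0.38925932 0.06      ]
```

Call:
arm_command(
  deltas=[
    [0, 0, 2.3, 0, 0, 0],
    [0, 0, 2.3, 0, 0, 0],
    [0, 0, 2.3, 0, 0, 0],
    [0, 0, 0, 0, 0, 0],
    [0, 0, 0, 0, 0, 0],
    [0, 0, 0, 0, 0, 0],
    [0, 0, 0, 0, 0, 0],
    [0, 0, 0, 0, 0, 0],
    [0, 0, 0, 0, 0, 0],
    [0, 0, 0, 0, 0, 0],
  ],
)

```text
t: 4.57
position: [0.4041, 0.2672, 0.0728]
tcp_rot: [3.141, -0.001, 1.246]
wrist_force: [0.1, 0.0, 0.6]
width: 0.0856
```

Call:
arm_command(
  deltas=[
    [0, 0, 0, 0, 0, 0],
    [0, 0, 0, 0, 0, 0],
    [0, 0, 0, 0, 0, 0],
    [0, 0, 0, 0, 0, 0],
    [0, 0, 0, 0, 0, 0],
    [0, 0, 0, 0, 0, 0],
    [0, 0, 0, 0, 0, 0],
    [0, 0, 0, 0, 0, 0],
    [0, 0, 0, 0, 0, 0],
    [0, 0, 0, 0, 0, 0],
  ],
  grip=1,
  force=40,
)

```text
t: 5.4
position: [0.4039, 0.2671, 0.0724]
tcp_rot: [3.142, -0.0, 1.246]
wrist_force: [-1.4, -1.0, 6.0]
width: 0.0212
```

```bash
python3 - <<'E'
from h import *
s=bot.read_state(); print(s['position'],s['tcp_rot'],s['width'],s['wrist_force'],s['moment'])
im=bot.read_camera('wrist'); cv2.imwrite('pics/w3.png',im)
E
```

```text
[0.40391362 0.26708616 0.07241714] [ 3.14158367e+00 -1.27658837e-04  1.24574714e+00] 0.021188335344674916 [-1.44791606 -0.98034178  6.01083185] [-0.16740325  0.20500312 -0.02413637]
```

View pics/w3.png

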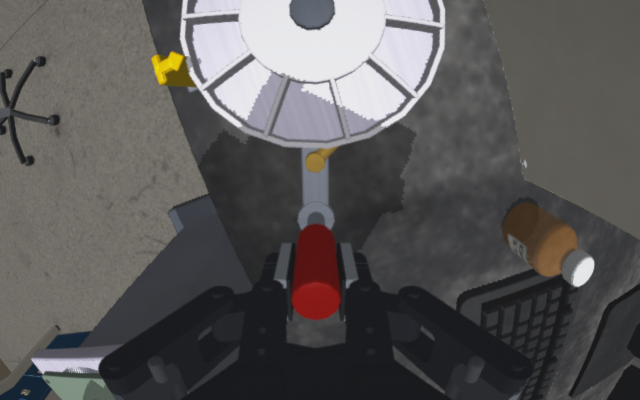

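Call:
arm_command(
  deltas=[
    [0.018, -0.68, 0, 0, 0, 0.0524],
    [0.018, -0.68, 0, 0, 0, 0.0524],
    [0.018, -0.68, 0, 0, 0, 0.0524],
    [0.018, -0.68, 0, 0, 0, 0.0524],
    [0.018, -0.68, 0, 0, 0, 0.0524],
    [0.018, -0.68, 0, 0, 0, 0.0524],
    [0.018, -0.68, 0, 0, 0, 0.0524],
    [0, 0, 0, 0, 0, 0],
    [0, 0, 0, 0, 0, 0],
    [0, 0, 0, 0, 0, 0],
  ],
)

```text
t: 6.28
position: [0.362, 0.2897, 0.0724]
tcp_rot: [-3.141, 0.001, 0.879]
wrist_force: [-4.3, -3.5, 8.6]
width: 0.021
```

```bash
cat > st.py <<'E'
from h import *
def st():
    s=bot.read_state(); p=s['position'];d=p[:2]-np.array([.444,.390])
    f=s['wrist_force'];a=np.arctan2(d[1],d[0]);tg=np.array([-np.sin(a),np.cos(a)])
    print('t',round(s['t'],2),'pos',p.round(4),'yaw',np.degrees(s['tcp_rot'][2]).round(1),'lever',(a+np.radians(132)).round(3),'r',np.hypot(*d).round(4),'F',f.round(1),'Ftan',(f[:2]@tg).round(1),'w',round(s['width'],4))
if __name__=='__main__': st()
E
python3 st.py
```

```text
t 6.28 pos [0.362  0.2897 0.0724] yaw 50.4 lever 0.048 r 0.1296 F [-4.3 -3.5  8.6] Ftan -1.1 w 0.021
```

Call:
arm_command(
  deltas=[
    [0, -0.17, 0, 0, 0, 0.013],
    [0, -0.17, 0, 0, 0, 0.013],
    [0, 0, 0, 0, 0, 0],
    [0, 0, 0, 0, 0, 0],
    [0, 0, 0, 0, 0, 0],
    [0, 0, 0, 0, 0, 0],
    [0, 0, 0, 0, 0, 0],
    [0, 0, 0, 0, 0, 0],
    [0, 0, 0, 0, 0, 0],
    [0, 0, 0, 0, 0, 0],
  ],
)

```text
t: 7.12
position: [0.3594, 0.2918, 0.0724]
tcp_rot: [-3.141, 0.002, 0.853]
wrist_force: [-3.2, -3.6, 8.1]
width: 0.0213
```

```bash
python3 st.py; python3 - <<'E'
from h import *
cv2.imwrite('pics/w4.png',bot.read_camera('wrist'));cv2.imwrite('pics/t4.png',bot.read_camera('top'))
E
```

```text
t 7.12 pos [0.3594 0.2918 0.0724] yaw 48.9 lever 0.022 r 0.1296 F [-3.2 -3.6  8.1] Ftan -0.1 w 0.0213
```

View pics/w4.png

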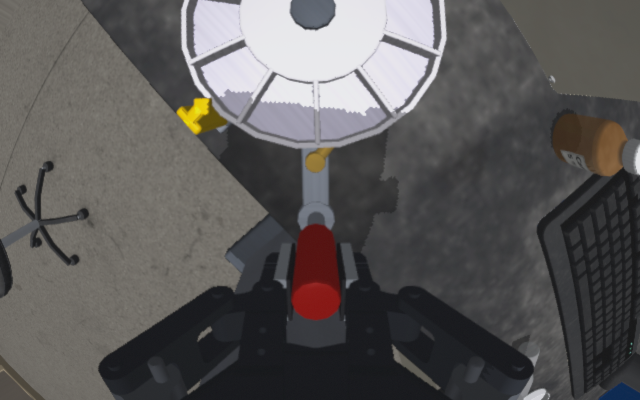

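Call:
arm_command(
  deltas=[
    [0, -0.15, 0, 0, 0, 0.0115],
    [0, -0.15, 0, 0, 0, 0.0115],
    [0, 0, 0, 0, 0, 0],
    [0, 0, 0, 0, 0, 0],
    [0, 0, 0, 0, 0, 0],
    [0, 0, 0, 0, 0, 0],
    [0, 0, 0, 0, 0, 0],
    [0, 0, 0, 0, 0, 0],
    [0, 0, 0, 0, 0, 0],
    [0, 0, 0, 0, 0, 0],
  ],
)

```text
t: 8.05
position: [0.3572, 0.2938, 0.0724]
tcp_rot: [-3.141, 0.002, 0.83]
wrist_force: [-3.7, -4.0, 7.0]
width: 0.0212
```

```bash
python3 st.py
```

```text
t 8.05 pos [0.3572 0.2938 0.0724] yaw 47.5 lever -0.001 r 0.1296 F [-3.7 -4.   7. ] Ftan -0.1 w 0.0212
```

Call:
arm_command(
  deltas=[
    [0, -0.1, 0, 0, 0, 0.008],
    [0, -0.1, 0, 0, 0, 0.008],
    [0, -0.1, 0, 0, 0, 0.008],
    [0, 0, 0, 0, 0, 0],
    [0, 0, 0, 0, 0, 0],
    [0, 0, 0, 0, 0, 0],
    [0, 0, 0, 0, 0, 0],
    [0, 0, 0, 0, 0, 0],
    [0, 0, 0, 0, 0, 0],
    [0, 0, 0, 0, 0, 0],
  ],
)

```text
t: 8.88
position: [0.3565, 0.2944, 0.0724]
tcp_rot: [3.139, 0.001, 0.804]
wrist_force: [8.9, -14.4, 7.2]
width: 0.0213
```

```bash
python3 st.py
```

```text
t 8.88 pos [0.3565 0.2944 0.0724] yaw 46.1 lever -0.008 r 0.1296 F [  8.9 -14.4   7.2] Ftan 16.2 w 0.0213
```

Call:
arm_command(
  deltas=[
    [0.0175, 0.674, 0, 0, 0, -0.052],
    [0.0175, 0.674, 0, 0, 0, -0.052],
    [0.0175, 0.674, 0, 0, 0, -0.052],
    [0.0175, 0.674, 0, 0, 0, -0.052],
    [0.0175, 0.674, 0, 0, 0, -0.052],
    [0.0175, 0.674, 0, 0, 0, -0.052],
    [0.0175, 0.674, 0, 0, 0, -0.052],
    [0.0175, 0.674, 0, 0, 0, -0.052],
    [0.0175, 0.674, 0, 0, 0, -0.052],
    [0.0175, 0.674, 0, 0, 0, -0.052],
  ],
)

```text
t: 9.72
position: [0.4142, 0.2643, 0.0724]
tcp_rot: [3.142, -0.001, 1.329]
wrist_force: [-1.8, 2.4, 2.8]
width: 0.0211
```

```bash
python3 st.py
```

```text
t 9.72 pos [0.4142 0.2643 0.0724] yaw 76.1 lever 0.5 r 0.1292 F [-1.8  2.4  2.8] Ftan -2.3 w 0.0211
```

Call:
arm_command(
  deltas=[
    [0.0175, 0.674, 0, 0, 0, -0.052],
    [0.0175, 0.674, 0, 0, 0, -0.052],
    [0.0175, 0.674, 0, 0, 0, -0.052],
    [0.0175, 0.674, 0, 0, 0, -0.052],
    [0.0175, 0.674, 0, 0, 0, -0.052],
    [0.0175, 0.674, 0, 0, 0, -0.052],
    [0.0175, 0.674, 0, 0, 0, -0.052],
    [0.0175, 0.674, 0, 0, 0, -0.052],
    [0, 0, 0, 0, 0, 0],
    [0, 0, 0, 0, 0, 0],
  ],
)

```text
t: 10.55
position: [0.4675, 0.2632, 0.0724]
tcp_rot: [3.141, -0.002, 1.743]
wrist_force: [0.1, 4.8, 2.7]
width: 0.0212
```

```bash
python3 st.py; python3 - <<'E'
from h import *
cv2.imwrite('pics/t5.png',bot.read_camera('top')[160:280,240:480].repeat(3,0).repeat(3,1))
E
```

```text
t 10.55 pos [0.4675 0.2632 0.0724] yaw 99.9 lever 0.916 r 0.1289 F [0.1 4.8 2.7] Ftan 1.0 w 0.0212
```

View pics/t5.png

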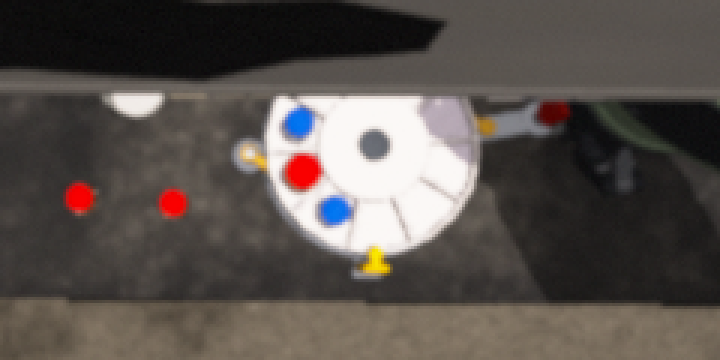

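Call:
arm_command(
  deltas=[
    [0.017, -0.661, 0, 0, 0, 0.051],
    [0.017, -0.661, 0, 0, 0, 0.051],
    [0.017, -0.661, 0, 0, 0, 0.051],
    [0.017, -0.661, 0, 0, 0, 0.051],
    [0.017, -0.661, 0, 0, 0, 0.051],
    [0.017, -0.661, 0, 0, 0, 0.051],
    [0.017, -0.661, 0, 0, 0, 0.051],
    [0.017, -0.661, 0, 0, 0, 0.051],
    [0.017, -0.661, 0, 0, 0, 0.051],
    [0.017, -0.661, 0, 0, 0, 0.051],
  ],
)

```text
t: 11.43
position: [0.4021, 0.2677, 0.0724]
tcp_rot: [3.141, -0.0, 1.229]
wrist_force: [0.3, -0.3, 3.5]
width: 0.0214
```

Call:
arm_command(
  deltas=[
    [0.017, -0.661, 0, 0, 0, 0.051],
    [0.017, -0.661, 0, 0, 0, 0.051],
    [0.017, -0.661, 0, 0, 0, 0.051],
    [0.017, -0.661, 0, 0, 0, 0.051],
    [0.017, -0.661, 0, 0, 0, 0.051],
    [0.017, -0.661, 0, 0, 0, 0.051],
    [0.017, -0.661, 0, 0, 0, 0.051],
    [0.017, -0.661, 0, 0, 0, 0.051],
    [0, 0, 0, 0, 0, 0],
    [0, 0, 0, 0, 0, 0],
  ],
)

```text
t: 12.27
position: [0.3567, 0.2942, 0.0724]
tcp_rot: [3.141, 0.002, 0.824]
wrist_force: [-3.1, -4.3, 9.4]
width: 0.0209
```

```bash
python3 st.py; python3 - <<'E'
from h import *
cv2.imwrite('pics/t6.png',bot.read_camera('top')[160:280,240:480].repeat(3,0).repeat(3,1))
E
```

```text
t 12.27 pos [0.3567 0.2942 0.0724] yaw 47.2 lever -0.006 r 0.1296 F [-3.1 -4.3  9.4] Ftan 0.6 w 0.0209
```

View pics/t6.png

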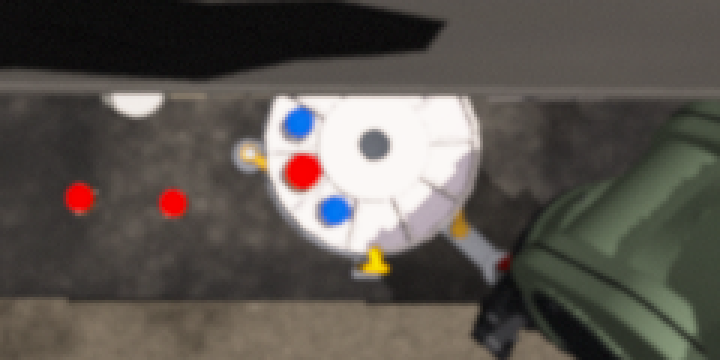

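The carousel stayed put, with red at about 108° and the lever home. Second stroke (0.918 forward and back).

Call:
arm_command(
  deltas=[
    [0.017, 0.661, 0, 0, 0, -0.051],
    [0.017, 0.661, 0, 0, 0, -0.051],
    [0.017, 0.661, 0, 0, 0, -0.051],
    [0.017, 0.661, 0, 0, 0, -0.051],
    [0.017, 0.661, 0, 0, 0, -0.051],
    [0.017, 0.661, 0, 0, 0, -0.051],
    [0.017, 0.661, 0, 0, 0, -0.051],
    [0.017, 0.661, 0, 0, 0, -0.051],
    [0.017, 0.661, 0, 0, 0, -0.051],
    [0.017, 0.661, 0, 0, 0, -0.051],
  ],
)

```text
t: 13.15
position: [0.4152, 0.264, 0.0724]
tcp_rot: [3.142, -0.001, 1.337]
wrist_force: [-1.4, 2.1, 3.4]
width: 0.021
```

Call:
arm_command(
  deltas=[
    [0.017, 0.661, 0, 0, 0, -0.051],
    [0.017, 0.661, 0, 0, 0, -0.051],
    [0.017, 0.661, 0, 0, 0, -0.051],
    [0.017, 0.661, 0, 0, 0, -0.051],
    [0.017, 0.661, 0, 0, 0, -0.051],
    [0.017, 0.661, 0, 0, 0, -0.051],
    [0.017, 0.661, 0, 0, 0, -0.051],
    [0.017, 0.661, 0, 0, 0, -0.051],
    [0, 0, 0, 0, 0, 0],
    [0, 0, 0, 0, 0, 0],
  ],
)

```text
t: 13.98
position: [0.4676, 0.2632, 0.0724]
tcp_rot: [3.141, -0.002, 1.743]
wrist_force: [-1.4, 4.6, 4.2]
width: 0.0212
```

```bash
python3 st.py
```

```text
t 13.98 pos [0.4676 0.2632 0.0724] yaw 99.9 lever 0.917 r 0.1289 F [-1.4  4.6  4.2] Ftan -0.6 w 0.0212
```

Call:
arm_command(
  deltas=[
    [0.017, -0.661, 0, 0, 0, 0.051],
    [0.017, -0.661, 0, 0, 0, 0.051],
    [0.017, -0.661, 0, 0, 0, 0.051],
    [0.017, -0.661, 0, 0, 0, 0.051],
    [0.017, -0.661, 0, 0, 0, 0.051],
    [0.017, -0.661, 0, 0, 0, 0.051],
    [0.017, -0.661, 0, 0, 0, 0.051],
    [0.017, -0.661, 0, 0, 0, 0.051],
    [0.017, -0.661, 0, 0, 0, 0.051],
    [0.017, -0.661, 0, 0, 0, 0.051],
  ],
)

```text
t: 14.82
position: [0.4021, 0.2677, 0.0724]
tcp_rot: [3.141, -0.0, 1.229]
wrist_force: [1.2, -0.6, 3.8]
width: 0.0212
```

Call:
arm_command(
  deltas=[
    [0.017, -0.661, 0, 0, 0, 0.051],
    [0.017, -0.661, 0, 0, 0, 0.051],
    [0.017, -0.661, 0, 0, 0, 0.051],
    [0.017, -0.661, 0, 0, 0, 0.051],
    [0.017, -0.661, 0, 0, 0, 0.051],
    [0.017, -0.661, 0, 0, 0, 0.051],
    [0.017, -0.661, 0, 0, 0, 0.051],
    [0.017, -0.661, 0, 0, 0, 0.051],
    [0, 0, 0, 0, 0, 0],
    [0, 0, 0, 0, 0, 0],
  ],
)

```text
t: 15.65
position: [0.3567, 0.2942, 0.0724]
tcp_rot: [3.141, 0.002, 0.824]
wrist_force: [-2.7, -5.4, 8.7]
width: 0.0212
```

```bash
python3 st.py; python3 - <<'E'
from h import *
im=bot.read_camera('top')
for w in('red','blue','yel'):
  for p,s in blobs(im,w): 
    q=onz('top',p,.085)[:2]-[.444,.39]; print(w,p,s[4],q.round(3),np.degrees(np.arctan2(q[1],q[0])).round(1))
cv2.imwrite('pics/t7.png',im[160:280,240:480].repeat(3,0).repeat(3,1))
E
```

```text
t 15.65 pos [0.3567 0.2942 0.0724] yaw 47.2 lever -0.006 r 0.1296 F [-2.7 -5.4  8.7] Ftan 1.6 w 0.0212
red [266.2 225.4] 78 [-0.04   0.204] 101.0
red [297.2 227.1] 73 [-0.042  0.141] 106.7
red [351.4 229.7] 103 [-0.047  0.031] 146.7
blue [340.5 217.1] 57 [-0.021  0.053] 111.9
blue [367.6 233.9] 68 [-0.055 -0.002] -177.6
yel [392.8 235. ] 26 [-0.057 -0.053] -136.7
yel [364.8 247.2] 53 [-0.082  0.004] 177.5
```

View pics/t7.png

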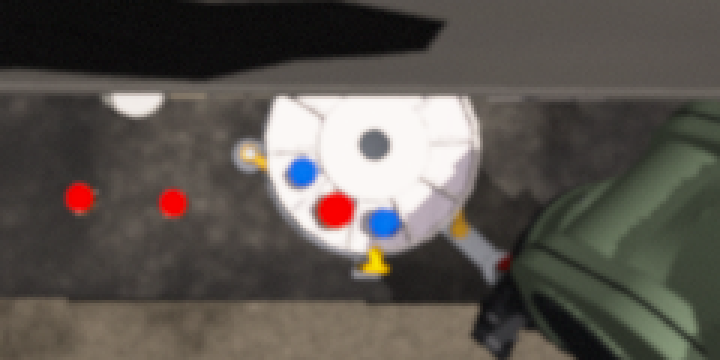

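Call:
arm_command(
  deltas=[
    [0.017, 0.661, 0, 0, 0, -0.051],
    [0.017, 0.661, 0, 0, 0, -0.051],
    [0.017, 0.661, 0, 0, 0, -0.051],
    [0.017, 0.661, 0, 0, 0, -0.051],
    [0.017, 0.661, 0, 0, 0, -0.051],
    [0.017, 0.661, 0, 0, 0, -0.051],
    [0.017, 0.661, 0, 0, 0, -0.051],
    [0.017, 0.661, 0, 0, 0, -0.051],
    [0.017, 0.661, 0, 0, 0, -0.051],
    [0.017, 0.661, 0, 0, 0, -0.051],
  ],
)

```text
t: 16.53
position: [0.4152, 0.264, 0.0724]
tcp_rot: [-3.142, -0.0, 1.337]
wrist_force: [-1.2, 2.9, 3.1]
width: 0.0209
```

Call:
arm_command(
  deltas=[
    [0.017, 0.661, 0, 0, 0, -0.051],
    [0.017, 0.661, 0, 0, 0, -0.051],
    [0.017, 0.661, 0, 0, 0, -0.051],
    [0.017, 0.661, 0, 0, 0, -0.051],
    [0.017, 0.661, 0, 0, 0, -0.051],
    [0.017, 0.661, 0, 0, 0, -0.051],
    [0.017, 0.661, 0, 0, 0, -0.051],
    [0.017, 0.661, 0, 0, 0, -0.051],
    [0, 0, 0, 0, 0, 0],
    [0, 0, 0, 0, 0, 0],
  ],
)

```text
t: 17.37
position: [0.4676, 0.2632, 0.0724]
tcp_rot: [3.141, -0.002, 1.743]
wrist_force: [0.3, 5.4, 3.9]
width: 0.0211
```

```bash
python3 st.py
```

```text
t 17.37 pos [0.4676 0.2632 0.0724] yaw 99.8 lever 0.917 r 0.129 F [0.3 5.4 3.9] Ftan 1.3 w 0.0211
```

Call:
arm_command(
  deltas=[
    [0.017, -0.661, 0, 0, 0, 0.051],
    [0.017, -0.661, 0, 0, 0, 0.051],
    [0.017, -0.661, 0, 0, 0, 0.051],
    [0.017, -0.661, 0, 0, 0, 0.051],
    [0.017, -0.661, 0, 0, 0, 0.051],
    [0.017, -0.661, 0, 0, 0, 0.051],
    [0.017, -0.661, 0, 0, 0, 0.051],
    [0.017, -0.661, 0, 0, 0, 0.051],
    [0.017, -0.661, 0, 0, 0, 0.051],
    [0.017, -0.661, 0, 0, 0, 0.051],
  ],
)

```text
t: 18.2
position: [0.4021, 0.2677, 0.0724]
tcp_rot: [3.141, -0.0, 1.229]
wrist_force: [0.1, -0.9, 4.0]
width: 0.0207
```

Call:
arm_command(
  deltas=[
    [0.017, -0.661, 0, 0, 0, 0.051],
    [0.017, -0.661, 0, 0, 0, 0.051],
    [0.017, -0.661, 0, 0, 0, 0.051],
    [0.017, -0.661, 0, 0, 0, 0.051],
    [0.017, -0.661, 0, 0, 0, 0.051],
    [0.017, -0.661, 0, 0, 0, 0.051],
    [0.017, -0.661, 0, 0, 0, 0.051],
    [0.017, -0.661, 0, 0, 0, 0.051],
    [0, 0, 0, 0, 0, 0],
    [0, 0, 0, 0, 0, 0],
  ],
)

```text
t: 19.03
position: [0.3567, 0.2942, 0.0724]
tcp_rot: [3.141, 0.002, 0.824]
wrist_force: [-3.5, -5.4, 8.2]
width: 0.0209
```

```bash
python3 st.py; python3 - <<'E'
from h import *
im=bot.read_camera('top')
for w in('red','blue','yel'):
  for p,s in blobs(im,w): 
    q=onz('top',p,.085)[:2]-[.444,.39]; print(w,p,s[4],q.round(3),np.degrees(np.arctan2(q[1],q[0])).round(1))
im2=bot.read_camera('wrist')
cv2.imwrite('pics/t8.png',im[160:280,240:480].repeat(3,0).repeat(3,1));cv2.imwrite('pics/w8.png',im2)
E
```

```text
t 19.03 pos [0.3567 0.2942 0.0724] yaw 47.2 lever -0.006 r 0.1296 F [-3.5 -5.4  8.2] Ftan 1.0 w 0.0209
red [266.2 225.4] 79 [-0.04   0.204] 101.0
red [297.2 227.1] 73 [-0.042  0.141] 106.7
red [367.6 234. ] 104 [-0.055 -0.002] -177.7
blue [383.1 227.3] 63 [-0.041 -0.034] -140.6
blue [351.4 229.7] 61 [-0.047  0.031] 146.7
yel [392.8 235.1] 27 [-0.057 -0.053] -136.8
yel [364.8 247.1] 54 [-0.081  0.004] 177.5
```

View pics/w8.png

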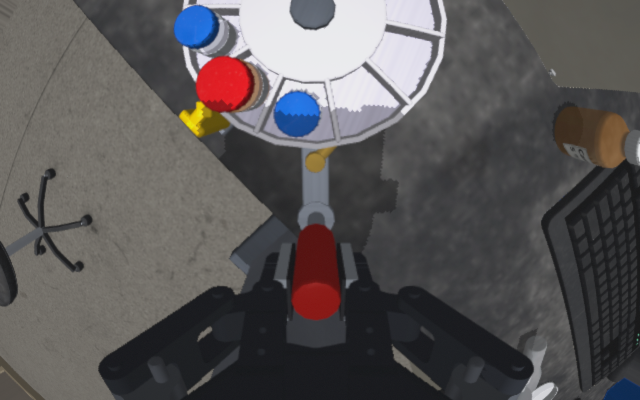

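Call:
arm_command(
  deltas=[
    [0, 0, 0, 0, 0, 0],
    [0, 0, 0, 0, 0, 0],
    [0, 0, 0, 0, 0, 0],
    [0, 0, 0, 0, 0, 0],
    [0, 0, 0, 0, 0, 0],
    [0, 0, 0, 0, 0, 0],
    [0, 0, 0, 0, 0, 0],
    [0, 0, 0, 0, 0, 0],
    [0, 0, 0, 0, 0, 0],
    [0, 0, 0, 0, 0, 0],
  ],
  grip=0,
)

```text
t: 19.97
position: [0.3572, 0.2949, 0.0724]
tcp_rot: [-3.142, -0.0, 0.824]
wrist_force: [-0.0, 0.1, 0.5]
width: 0.0853
```

Call:
arm_command(
  deltas=[
    [0, 0, -2, 0, 0, 0],
    [0, 0, -2, 0, 0, 0],
    [0, 0, -2, 0, 0, 0],
    [0, 0, -2, 0, 0, 0],
    [0, 0, -2, 0, 0, 0],
    [0, 0, -2, 0, 0, 0],
    [0, 0, 0, 0, 0, 0],
    [0, 0, 0, 0, 0, 0],
    [0, 0, 0, 0, 0, 0],
    [0, 0, 0, 0, 0, 0],
  ],
)

```text
t: 20.8
position: [0.357, 0.2947, 0.1916]
tcp_rot: [-3.141, 0.001, 0.824]
wrist_force: [-0.2, 0.3, 0.4]
width: 0.0851
```

```bash
python3 st.py; python3 - <<'E'
from h import *
s=bot.read_state()
c=bot.get_calibration('wrist');im2=bot.read_camera('wrist')
for w in('red','blue','yel'):
  for p,st in blobs(im2,w): 
    for z in (.085,.11):
      q=onz('wrist',p,z,c)[:2]-[.444,.39]; print(w,p,st[4],z,q.round(3),np.degrees(np.arctan2(q[1],q[0])).round(1))
cv2.imwrite('pics/w9.png',im2);cv2.imwrite('pics/s9.png',bot.read_camera('side'))
E
```

```text
t 20.8 pos [0.357  0.2947 0.1916] yaw 47.2 lever -0.007 r 0.1291 F [-0.2  0.3  0.4] Ftan -0.3 w 0.0851
red [266.6  91.4] 680 0.085 [-0.056 -0.004] -176.1
red [266.6  91.4] 680 0.11 [-0.053 -0.007] -172.5
red [315.8 198.3] 912 0.085 [-0.088 -0.096] -132.4
red [315.8 198.3] 912 0.11 [-0.082 -0.09 ] -132.4
blue [247.7  57.2] 446 0.085 [-0.047  0.028] 149.6
blue [247.7  57.2] 446 0.11 [-0.046  0.021] 155.0
blue [305.4 108.2] 435 0.085 [-0.043 -0.035] -140.5
blue [305.4 108.2] 435 0.11 [-0.042 -0.035] -139.7
yel [245.8 109.6] 243 0.085 [-0.078 -0.002] -178.3
yel [245.8 109.6] 243 0.11 [-0.074 -0.006] -175.5
yel [317.1 136.9] 120 0.085 [-0.052 -0.059] -131.4
yel [317.1 136.9] 120 0.11 [-0.05  -0.057] -131.4
```

View pics/w9.png

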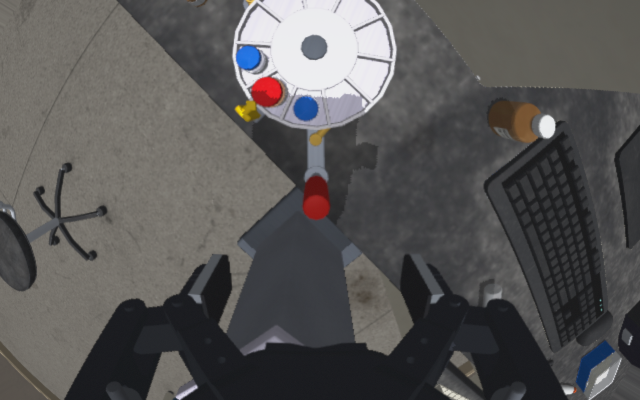

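View pics/s9.png

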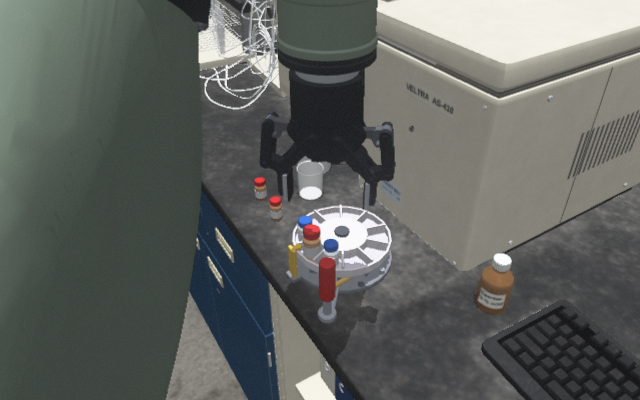

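Red vial is upright at the pointer (about 2–4 mm sideways), the lever is home at –132°, and the gripper is clear. Handing in.

```bash
python3 -c "
from rig import bot
print(bot.sign_off())"
```

```text
the job is handed in; nothing more can be done
None
```

I gripped the red grip, brought the lever to its home stop, and pumped three full strokes, because the red-capped vial started three pockets before the pointer (about 69°). I then returned the lever home, let go, lifted clear and handed the job in at about t = 21 s. The hand-in reports no verdict.

- **Strokes:** the measured lever angle ran from about -0.006 rad at home to about 0.917 rad at the far end each time. I felt the home stop as a push of about 16 N.
- **Vial:** the last top view put it at (-55, -2) mm from the axis and the wrist view at (-56, -4) mm. The two agree within the calibration error and lie inside the 12 mm limit. It looked upright in the side view.
- **Lever:** the last wrist view put the grip at -132.4°, which is home.
- **Arm:** the gripper is open and about 12 cm above where it held the grip, with wrist force near zero. No check failed.

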